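Put the cleaned plug gauge into its hole of the latched gauge case

ROBOT

A 6-joint arm with a two-finger parallel gripper is mounted at the origin on a cart in front of the work surface, level with it; the furniture and walls round the work are solid. World frame = base frame: x ahead of the robot, y to its left, z up, the work surface at z = 0. Lengths are in mm, angles in rad, forces in N, time in s.
With the tool pointing down it reaches from about 275 to 1000 mm from the base axis. Payload 8.4 kg.
Tool frame: the origin (TCP) lies midway between the tips of the shut fingers; the grasp point (between the pads) lies 19 mm behind it; z points along the fingers, y is the direction in which the jaws open and shut (so a half turn about z gives the same grasp; the last joint's range is limited). The gripper opens to 85 mm and grips with 20 to 120 N. Pads are 22 mm wide; open, the fingers measure 114 mm over their backs; the gripper's body (76 mm by 85 mm) begins 54 mm behind the grasp point. The pads swing forward as they close: fully open they stand 13 mm farther back than shut.
Start: joints at [-1.175, 0.353, 1.633, -0, 1.155, -0.002], TCP at [242.118, -576.2, 191.481] pointing down, gripper open.
Joint ranges: [-2.63, 2.63], [-0.92, 2.1], [0.06, 2.66], [-1.3, 4.44], [0, 2.69], [-3.02, 3.02]. Speed limits (rad/s): [2.22, 2.22, 2.79, 3.14, 3.14, 3.14].

INTERFACE

Orientations are given as [roll, pitch, yaw] about the fixed x, y, z axes, in that order (R = Rz(yaw) Ry(pitch) Rx(roll)).
In Python, from rig import r gives the robot as it stands. The module is installed in compiled form; this text tells all that it offers.
- The arm moves only by the tool drive_tool, never from a script. Its argument "moves" is a list of rows, each a list of 3 entries, a list of its own where there are three numbers: the closure, from 0 (fully open) to 1 (shut), then the shift along the tool's x, y, z in cm, then the turn about the tool's z in degrees. In form: [[claw, [dx, dy, dz], roll], ...]. A call has 1 to 12 rows; each row is the pose to reach, as a shift and turn from the pose measured when the call began, along the tool's axes at that moment; what a row does not reach only later rows make up. A row lasts 1/8 s, in which the tool goes at most 62.5 mm and 10.7 degrees, less where a joint would pass 70% of its speed; a pose out of reach is approached as far as the arm can. A call with a gripper value outside its range is refused whole. The fingers move at their own pace and stop on an object; "grip_force" is the grip in N (left out, the last holds). Time passes only in rows, so rows that repeat a pose let the fingers close. It gives the time, the measured TCP pose, the force and the opening at its end, in the units of the state.
- r.sense(): the state, without advancing time (a new reading comes with each control period).
- r.grab_frame(name): name is "scene" or "top" or "wrist"; returns a dict with "color" (384x512x3 uint8, red, green, blue), "fx", "fy", "cx", "cy" (pixels), "pose" (4x4, takes a point from camera to world coordinates); the wrist camera has in their place "hand_eye" (4x4, takes a point from camera to tool coordinates, whose origin is the TCP and whose axes are the flange's). Camera axes: x right, y up, looking along -z (the intrinsics and any distortion apply to the point x, -y, -z); pixel columns grow to the right and rows downward; lengths in mm; the calibration is good to about 2 mm. A picture is of the moment at which its call begins: read the wrist's pose just before it. There is no depth.
- r.sign_off(): hands the job in, once; it reports no verdict.
Trained networks look in the newest picture that a camera, given by its name, has taken for a name from the list of things; names that differ only in an ending like _2 or _b are one class to them, and where a whole thing is asked for, a point or a joint stands for the part that bears it (a point fixed in the world has none). Each returns a list of dicts, best first, with "score" (0 to 1); they miss things now and then, are a little off and sometimes report something else, mostly with a low value. They report only what shows in the picture. A call takes as long as a camera call. They do not tell look-alikes from the thing itself.
- r.outline_of(thing, camera): "mask" (384x512 bool, what is visible of it) and "at" ([column, row] in pixels, amid what is visible of it).
- r.spot_point(thing, camera): "at" ([column, row] in pixels: a listed point, or the origin of a listed thing).
The state is a dict: "clock": time; "qpos": joint angles; "qvel": joint speeds; "joint_efforts": joint torques, N m; "eef_pos": TCP position; "tcp_rot": TCP orientation; "contact_force": force on the tool from outside, world axes, zero at the start; "wrist_torque": the same for the moment, N m; "opening": opening from 0.0 (shut) to 1.0 (fully open).
Only numpy, scipy, OpenCV 4.12 (cv2) and the standard library are available. Lean on these libraries where they do the work, as an engineer would, in place of code of your own. Each camera call takes 0.05 s, during which the arm holds its last target.

TASK

The plug gauge standing on the green pad has been cleaned: put it back in the gauge case, all the way down in the hole of the graded row that matches the diameter of its steel end. The case is shut: first turn the red latch a full quarter turn to unlocked, then swing the blue cover up and back by its handle, at least to upright, and leave it open. Leave the other two gauges standing on their grey pads.

Things in the scene. Friction and masses are not known exactly. Their poses are not given: they have to be found in the camera images.
- gauge_19_mid (a point): Plug gauge with a bright steel gauging end 19 mm in diameter (lower 47 mm, 2 mm chamfer at the foot) and a handle in yellow, 22 mm in diameter (upper 50 mm); 100 mm tall in all, 180 g, standing loose on its steel end on one of the tray's pads. The point is on its axis, 50 mm above the foot; the middle of the handle is 25 mm above it. z points up along the gauge.
- gauge_24_mid (a point): Plug gauge with a bright steel gauging end 24 mm in diameter (lower 47 mm, 2 mm chamfer at the foot) and a handle in orange, 22 mm in diameter (upper 50 mm); 100 mm tall in all, 180 g, standing loose on its steel end on one of the tray's pads. The point is on its axis, 50 mm above the foot; the middle of the handle is 25 mm above it. z points up along the gauge.
- gauge_29_mid (a point): Plug gauge with a bright steel gauging end 29 mm in diameter (lower 47 mm, 2 mm chamfer at the foot) and a handle in black, 22 mm in diameter (upper 50 mm); 100 mm tall in all, 180 g, standing loose on its steel end on one of the tray's pads. The point is on its axis, 50 mm above the foot; the middle of the handle is 25 mm above it. z points up along the gauge.
- hole_a (a point): Centre of the mouth of the 14 mm hole of the gauge case (real bore 16 mm, chamfered, blind, 40 mm deep), in the top face of the aluminium block 55 mm above the bench. One of a row of five, 46 mm apart: 14, 19, 24, 29, 34 mm, smallest at the robot's left. The axes are those of the fixed case: x away from the robot, y to the left along the row.
- hole_b (a point): Centre of the mouth of the 19 mm hole of the gauge case (real bore 21 mm, chamfered, blind, 40 mm deep), in the top face of the aluminium block 55 mm above the bench. One of a row of five, 46 mm apart: 14, 19, 24, 29, 34 mm, smallest at the robot's left. The axes are those of the fixed case: x away from the robot, y to the left along the row.
- hole_c (a point): Centre of the mouth of the 24 mm hole of the gauge case (real bore 26 mm, chamfered, blind, 40 mm deep), in the top face of the aluminium block 55 mm above the bench. One of a row of five, 46 mm apart: 14, 19, 24, 29, 34 mm, smallest at the robot's left. The axes are those of the fixed case: x away from the robot, y to the left along the row.
- hole_d (a point): Centre of the mouth of the 29 mm hole of the gauge case (real bore 31 mm, chamfered, blind, 40 mm deep), in the top face of the aluminium block 55 mm above the bench. One of a row of five, 46 mm apart: 14, 19, 24, 29, 34 mm, smallest at the robot's left. The axes are those of the fixed case: x away from the robot, y to the left along the row.
- hole_e (a point): Centre of the mouth of the 34 mm hole of the gauge case (real bore 36 mm, chamfered, blind, 40 mm deep), in the top face of the aluminium block 55 mm above the bench. One of a row of five, 46 mm apart: 14, 19, 24, 29, 34 mm, smallest at the robot's left. The axes are those of the fixed case: x away from the robot, y to the left along the row.
- green_pad (a point): Centre of the top of the green round pad (54 mm across, 10 mm above the bench) at one end of the white wiping tray (90 x 270 mm, fixed). Two grey pads follow it at 90 and 180 mm along the tray's y axis. The point's axes are the tray's.
- latch (a joint): Red quarter-turn latch at the left end of the case's front edge, upright pivot. 0 = locked: tongue and wing point along the case's x axis, the tongue holding the cover's edge down. Grows anticlockwise seen from above to its stop at 1.571 = unlocked, tongue along +y. Clears the cover from about 1.15. Starts at 0 to 0.2. Friction 0.05 N m; stays where left.
- latch_wing (a point): On the latch's pivot axis, at the height to grip the wing: 88 mm above the bench. The wing is an upright red plate 34 mm long (along this point's x axis), 10 mm thick (y), its top 98 mm and its foot 69 mm above the bench. The cover's top face beside it is 62 mm above the bench.
- cover (a joint): Blue flat cover of the case (92 x 250 mm, 6 mm thick, 0.22 kg), hinged along its far long edge. 0 = shut, grows as the front edge swings up and over away from the robot; 1.571 = upright, stop at 1.9 rad. Stiff hinge, 0.2 N m: it stays where it is left.
- cover_hinge (a point): Middle of the hinge line, 59 mm above the bench. The hinge line runs along this point's y axis (the case's y). This point turns with the cover.
- cover_handle (a point): Middle of the bar of the cover's steel bow handle: round bar 10 mm thick, 72 mm long, parallel to the hinge, 30 mm above the cover's top face (92 mm above the bench when shut), 80 mm from the hinge towards the front and 33 mm above it when shut, turning with the cover (turn radius 87 mm). Axes: x along the cover from front to hinge, y along the bar, z out of the cover's top face.
Not all that is in view belongs to the job. What is shaped like the part that bears gauge_29_mid but pink is not meant. What is shaped like the part that bears gauge_24_mid but purple is not meant.

How it is judged:
By the outcome, as a careful person would: the job done as asked, in the order asked, and still so for the second after the job is handed in, with the robot touching nothing.
It also fails if it takes over 61 s, if anything falls off the work surface, if the arm or the gripper's body presses on something with over 40 N, if the wrist force passes 120 N, or if a joint passes its speed limit or range.

## Working session

There is one attempt and no reset: what is moved stays moved. The work goes in short steps, Python scripts to look and compute and a tool call to move; the robot and the scene stay as the last step left them, time stands still between calls to the robot, and variables do not carry over. Pictures are saved under pics/ and viewed, and the job is handed in when it is done.

Besides the shell and the picture viewer there is one more tool, called after "Call:" by a JSON object that holds its "method" and its "body". drive_tool: Moves the arm, as the interface text tells. Its arguments: {"type":"object","properties":{"moves":{"type":"array"},"grip_force":{"type":"number"}},"required":["moves"]}

```bash
mkdir -p pics; python3 - <<'E'
from rig import r
import cv2
print(r.sense())
for n in("scene","top","wrist"):
    f=r.grab_frame(n); cv2.imwrite(f"pics/{n}0.png",f["color"][:,:,::-1])
    print(n,{k:(v.round(3).tolist() if hasattr(v,'round') and k!='color' else v) for k,v in f.items() if k!='color'})
E
```

```text
{'clock': 0.0, 'qpos': array([-1.17542850e+00,  3.53682830e-01,  1.63415611e+00,  2.62294939e-05,
        1.15518541e+00, -2.38120719e-03]), 'qvel': array([-0.00121238,  0.00033144, -0.00112061,  0.0012779 ,  0.00144783,
        0.00063092]), 'joint_efforts': array([ 2.92897879e-03, -6.05237174e+01, -3.42067337e+01,  4.05879337e-04,
        9.11644165e-03,  1.83911561e-05]), 'eef_pos': array([ 241.90003193, -575.69988002,  190.73065605]), 'tcp_rot': array([-3.14016102e+00, -2.73904785e-05,  3.97738408e-01]), 'contact_force': array([ 0.14549954, -0.14007042,  0.6613108 ]), 'wrist_torque': array([-0.00117437, -0.00751889,  0.04795054]), 'opening': 1.0003282701956113}
scene {'fx': 412.6906375588923, 'fy': 412.6906375588923, 'cx': 248.46667453780083, 'cy': 192.32195145451936, 'pose': [[-0.649, 0.543, -0.533, -79.472], [-0.761, -0.466, 0.452, 629.236], [-0.003, 0.699, 0.715, 936.41], [0.0, 0.0, 0.0, 1.0]]}
top {'fx': 376.1284233574335, 'fy': 376.1284233574335, 'cx': 250.82297928821504, 'cy': 185.58684121280072, 'pose': [[-0.043, 0.976, -0.211, 317.429], [-0.999, -0.042, 0.007, 90.529], [-0.002, 0.211, 0.977, 1144.957], [0.0, 0.0, 0.0, 1.0]]}
wrist {'fx': 285.2750978700561, 'fy': 285.2750978700561, 'cx': 251.67420471036175, 'cy': 192.09140015191844, 'hand_eye': [[-0.0, 0.962, 0.272, 68.873], [1.0, 0.001, -0.0, 0.103], [-0.0, 0.272, -0.962, -182.702], [0.0, 0.0, 0.0, 1.0]]}
```

View pics/scene0.png

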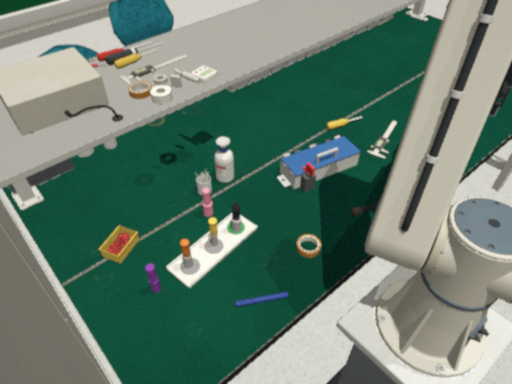

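View pics/top0.png

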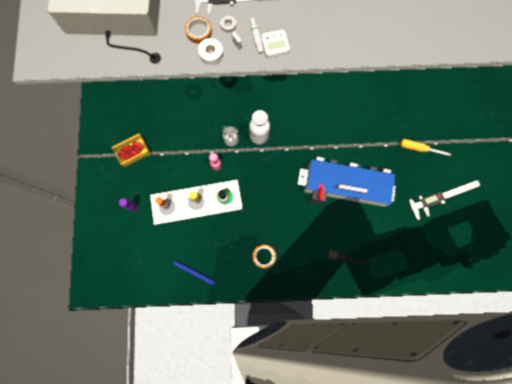

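View pics/wrist0.png

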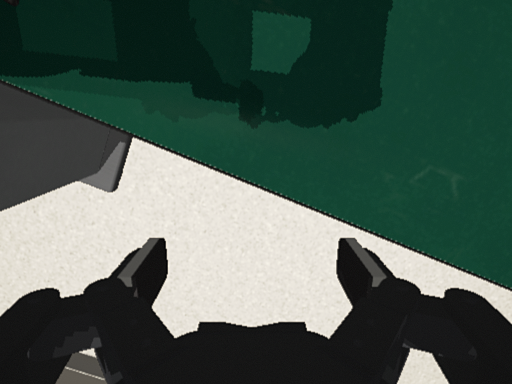

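The black-handled 29 mm gauge stands on the green pad (top view ~(224,196)), so the target is hole_d. The case is at ~(350,184), with its latch at (321,192) and handle at (352,188).

```bash
cat > h.py <<'E'
from rig import r
import numpy as np, cv2
from scipy.optimize import least_squares
from scipy.spatial.transform import Rotation as Ro
def cam(n):
    s=r.sense(); f=r.grab_frame(n)
    if 'pose' not in f:
        T=np.eye(4);T[:3,:3]=Ro.from_euler('xyz',s['tcp_rot']).as_matrix();T[:3,3]=s['eef_pos'];f['pose']=T@f['hand_eye']
    return f
def ray(f,uv):
    d=np.array([(uv[0]-f['cx'])/f['fx'],-(uv[1]-f['cy'])/f['fy'],-1]);return f['pose'][:3,3],f['pose'][:3,:3]@d
def atz(f,uv,z):
    o,d=ray(f,uv);return o+d*(z-o[2])/d[2]
def proj(f,p):
    c=np.linalg.inv(f['pose'])@np.append(p,1);return np.array([f['cx']+f['fx']*c[0]/-c[2],f['cy']-f['fy']*c[1]/-c[2]])
Z=dict(gauge_19_mid=60,gauge_24_mid=60,gauge_29_mid=60,green_pad=10,latch_wing=88,cover_hinge=59,cover_handle=92,hole_a=55,hole_d=55)
def spots(n,things,f=None):
    f=f or cam(n)
    for t in things:
        for d in r.spot_point(t,n)[:3]:
            print(n,t,round(d['score'],2),np.round(d['at'],1),atz(f,d['at'],Z[t]).round(1))
    return f
E
python3 - <<'E'
from h import *
for n in("top","scene"): spots(n,['gauge_29_mid','gauge_24_mid','gauge_19_mid','green_pad','latch_wing','cover_hinge','cover_handle'])
E
```

```text
top gauge_29_mid 0.67 [216. 160.] [634.9 183.8  60. ]
top gauge_29_mid 0.43 [220.7 195.2] [527.  172.5  60. ]
top gauge_24_mid 0.54 [161.  205.2] [504.8 347.4  60. ]
top gauge_24_mid 0.48 [128.8 208.5] [499.1 441.1  60. ]
top gauge_19_mid 0.66 [199.1 200.4] [514.2 236.   60. ]
top green_pad 0.67 [225.9 196.3] [532.5 160.4  10. ]
top green_pad 0.27 [351.2 181.8] [ 561.4 -228.1   10. ]
top latch_wing 0.54 [317.9 198.4] [ 500.3 -106.5   88. ]
top cover_hinge 0.94 [354.3 166.2] [ 598.1 -228.3   59. ]
top cover_handle 0.7 [349.9 186. ] [ 531.7 -200.1   92. ]
scene gauge_29_mid 0.82 [205.6 204.3] [617.8 201.1  60. ]
scene gauge_29_mid 0.6 [236.2 216.4] [524.4 163.3  60. ]
scene gauge_24_mid 0.65 [153.4 280.2] [496.4 449.3  60. ]
scene gauge_24_mid 0.58 [182.5 254.6] [513.7 351.6  60. ]
scene gauge_19_mid 0.49 [327.4 152.8] [ 543.1 -237.5   60. ]
scene gauge_19_mid 0.47 [216.7 233. ] [512.8 241.   60. ]
scene green_pad 0.81 [238.  228.1] [520.8 161.1  10. ]
scene latch_wing 0.47 [310.1 165.8] [ 516.4 -123.6   88. ]
scene cover_hinge 0.82 [311.2 145.7] [ 603.7 -225.    59. ]
scene cover_handle 0.66 [327.3 153.5] [ 518.3 -203.1   92. ]
```

Call:
{"method": "drive_tool", "body": {"moves": [[0.3, [37.2, -29.5, -3], 30], [0.3, [37.2, -29.5, -3], 30], [0.3, [37.2, -29.5, -3], 30], [0.3, [37.2, -29.5, -3], 30], [0.3, [37.2, -29.5, -3], 30], [0.3, [37.2, -29.5, -3], 30], [0.3, [37.2, -29.5, -3], 30], [0.3, [37.2, -29.5, -3], 30], [0.3, [37.2, -29.5, -3], 30], [0.3, [37.2, -29.5, -3], 30], [0.3, [37.2, -29.5, -3], 30]]}}

```text
clock: 2.33
eef_pos: [470.2, -161.0, 221.4]
tcp_rot: [3.141, 0.0, -0.127]
contact_force: [0.4, 0.2, 0.3]
opening: 0.702
```

```bash
python3 - <<'E'
from h import *
f=spots("wrist",['latch_wing','cover_hinge','cover_handle'])
cv2.imwrite("pics/w1.png",f['color'][:,:,::-1])
for t in('latch_wing','cover_handle','cover_hinge'):
    for d in r.outline_of(t,"wrist")[:2]:
        m=d['mask'].astype(np.uint8);print(t,d['score'],m.sum(),d['at'],cv2.minAreaRect(cv2.findNonZero(m)))
s=r.sense();print(s['clock'],s['eef_pos'],s['tcp_rot'],s['opening'],s['qpos'])
f=cam("top");cv2.imwrite("pics/t1.png",f['color'][:,:,::-1])
E
```

```text
wrist latch_wing 0.97 [205.6 142.1] [ 512.8 -115.8   88. ]
wrist cover_hinge 0.91 [296.4  38.7] [ 608.  -228.2   59. ]
wrist cover_handle 0.74 [287.  116.4] [ 528.7 -206.5   92. ]
cover_handle 0.6 19276 [289.7, 86.5] ((287.8721618652344, 85.77239227294922), (225.86154174804688, 98.82280731201172), 5.622400283813477)
cover_hinge 0.57 19341 [289.6, 89.8] ((287.7079162597656, 86.42079162597656), (227.36599731445312, 98.01116943359375), 5.7105937004089355)
2.675 [ 470.6228311  -160.43833801  221.44620967] [-3.14157219e+00  9.63328475e-05 -1.26440818e-01] 0.7009591678589442 [-3.31567869e-01  1.22021229e-01  1.86633952e+00  4.50462600e-07
  1.15333038e+00  1.36566909e+00]
```

View pics/w1.png

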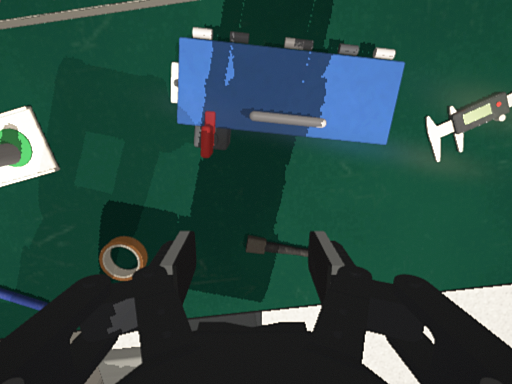

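The wrist view shows the cover with corners at about (180,38), (404,62), (387,144) and (177,124), the handle bar from (252,116) to (325,123), and the red wing at about (207,135).

```bash
python3 - <<'E'
from h import *
f=cam("wrist")
c=[atz(f,p,62)[:2] for p in [(180,38),(404,62),(387,144),(177,124)]]
print(np.round(c,1))
for a,b in((0,1),(3,2)):
    v=c[a]-c[b];print('yaw',np.arctan2(-v[0],v[1]),np.linalg.norm(v))
a,b=atz(f,(253,116.5),95),atz(f,(324,123),95);v=a-b;print('handle',(a+b)/2,np.arctan2(-v[0],v[1]),np.linalg.norm(v))
I=f['color'].astype(int);red=((I[...,0]>110)&(I[...,1]<70)&(I[...,2]<70)).astype(np.uint8);red[:,300:]=0;red[:, :180]=0;red[200:]=0
print(red.sum(),cv2.boundingRect(red))
im=cv2.resize(f['color'][80:190,150:350],None,fx=4,fy=4,interpolation=cv2.INTER_NEAREST);cv2.imwrite("pics/w1z.png",im[:,:,::-1])
E
```

```text
[[ 624.6 -102.1]
 [ 569.8 -342.8]
 [ 481.7 -324.3]
 [ 536.   -81. ]]
yaw -0.22361021879480644 246.85289263770431
yaw -0.21977986509664915 249.30066107254297
handle [ 525.74689428 -206.73593012   95.        ] -0.21497915959061592 75.14668457724876
416 (202, 112, 14, 45)
```

View pics/w1z.png

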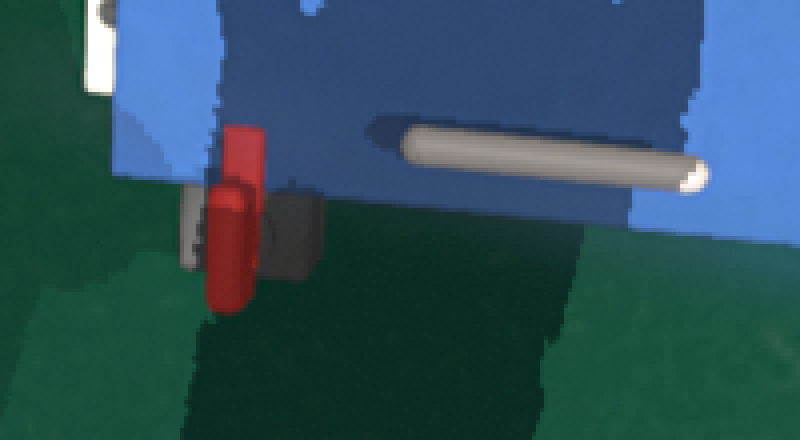

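```bash
python3 - <<'E'
from h import *
f=cam("wrist")
a,b=atz(f,(208.2,127),98),atz(f,(206.5,158),98);v=a-b;print('wing',(a+b)/2,np.arctan2(v[1],v[0]),np.linalg.norm(v))
print(f['pose'][:3,3])
s=r.sense();T=np.array([513,-115,0]);R=Ro.from_euler('xyz',s['tcp_rot']).as_matrix()
for z in(88-19,):
  print(R.T@(np.array([513,-115,z])-s['eef_pos']))
E
```

```text
wing [ 513.21671265 -118.42883503   98.        ] -0.2239387924763797 32.805688751775236
[ 539.11353338 -169.20755308  404.16619721]
[ 36.22083985 -50.10873868 152.50037166]
```

Call:
{"method": "drive_tool", "body": {"moves": [[0.5, [3.6, -4.8, 9], 5], [0.5, [3.6, -4.8, 9], 5], [0.5, [3.6, -4.8, 9], 5], [0.5, [3.6, -4.8, 12], 5], [0.5, [3.6, -4.8, 14.8], 5], [0.5, [3.6, -4.8, 14.8], 5], [0.5, [3.6, -4.8, 14.8], 5]]}}

```text
clock: 3.7
eef_pos: [513.3, -117.7, 75.2]
tcp_rot: [3.141, -0.002, -0.213]
contact_force: [1.0, -0.2, 0.5]
opening: 0.503
```

```bash
python3 - <<'E'
from h import *
f=cam("wrist");cv2.imwrite("pics/w2.png",f['color'][:,:,::-1])
E
```

```text
(no output)
```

View pics/w2.png

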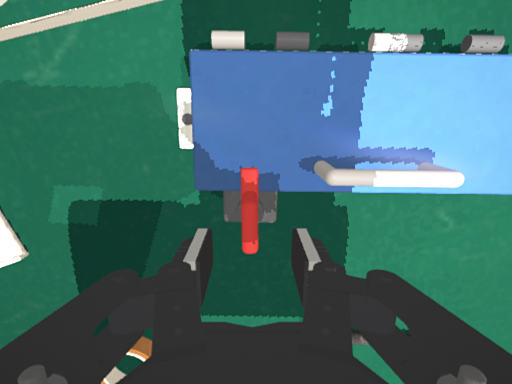

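The wing is centred between the jaws at ~(250,225) and lined up with them. I'll check the along-wing offset before closing.

```bash
python3 - <<'E'
from h import *
f=spots("wrist",['latch_wing','cover_handle'])
s=r.sense();p=s['eef_pos'].copy();p[2]=88;print(proj(f,p)); p[2]=98
R=Ro.from_euler('xyz',s['tcp_rot']).as_matrix()
print(proj(f,p+R[:,0]*17),proj(f,p-R[:,0]*17))
im=cv2.resize(f['color'][150:270,180:330],None,fx=4,fy=4,interpolation=cv2.INTER_NEAREST);cv2.imwrite("pics/w2z.png",im[:,:,::-1])
a=r.outline_of('latch_wing','wrist');print([(d['score'],cv2.boundingRect(d['mask'].astype(np.uint8))) for d in a])
E
```

```text
wrist latch_wing 0.92 [251.3 224.2] [ 513.1 -117.6   88. ]
wrist latch_wing 0.21 [391.9 175.5] [ 526.  -208.1   88. ]
wrist cover_handle 0.79 [393.2 179.9] [ 524.4 -206.9   92. ]
wrist cover_handle 0.33 [505.  144.2] [ 532.  -271.8   92. ]
[250.95702576 223.95191582]
[250.88200605 203.48272994] [250.95615812 255.49001665]
[(0.56, (236, 168, 28, 86))]
```

View pics/w2z.png

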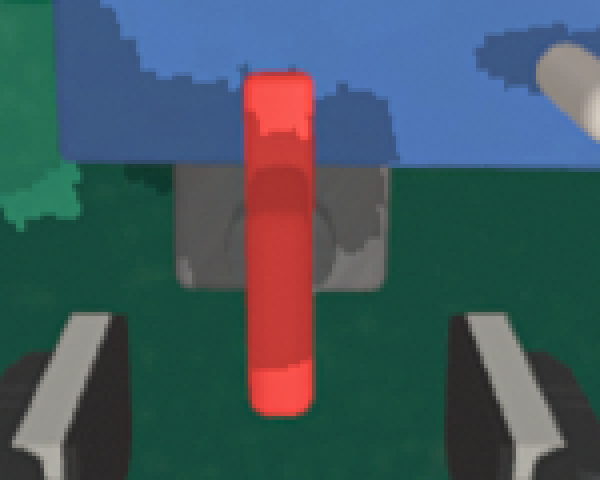

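Call:
{"method": "drive_tool", "body": {"moves": [[1, [0, 0, 0], 0], [1, [0, 0, 0], 0], [1, [0, 0, 0], 0], [1, [0, 0, 0], 0], [1, [0, 0, 0], 0]], "grip_force": 40}}

```text
clock: 4.58
eef_pos: [513.1, -117.3, 74.4]
tcp_rot: [3.142, -0.001, -0.213]
contact_force: [-0.2, 0.4, -0.4]
opening: -0.004
```

Call:
{"method": "drive_tool", "body": {"moves": [[1, [0, 0, 0], -10], [1, [0, 0, 0], -20], [1, [0, 0, 0], -30]]}}

```text
clock: 4.95
eef_pos: [513.0, -117.3, 74.4]
tcp_rot: [3.141, -0.001, 0.316]
contact_force: [-0.5, -0.2, -0.5]
opening: -0.003
```

```bash
python3 - <<'E'
from h import *
f=cam("wrist");cv2.imwrite("pics/w3.png",f['color'][:,:,::-1])
print(r.sense())
E
```

```text
{'clock': 5.0, 'qpos': array([-2.27651114e-01,  3.48493604e-01,  1.94572089e+00, -2.17826898e-05,
        8.46004805e-01,  1.01865871e+00]), 'qvel': array([ 1.31195557e-03, -2.03209374e-03,  9.80004769e-04,  4.08964203e-05,
       -2.99171684e-04,  2.82467728e-01]), 'joint_efforts': array([-1.08325909e-02, -5.24769151e+01, -2.65154654e+01,  1.00515678e-02,
       -7.43032404e-03,  1.60433874e+00]), 'eef_pos': array([ 513.05682787, -117.3250436 ,   74.40012469]), 'tcp_rot': array([ 3.14085842e+00, -1.16071462e-03,  3.24501364e-01]), 'contact_force': array([-0.29899784, -0.16597964, -1.14254459]), 'wrist_torque': array([ 0.00050873, -0.02465734,  0.03903846]), 'opening': 0.0007647010383441309}
```

View pics/w3.png

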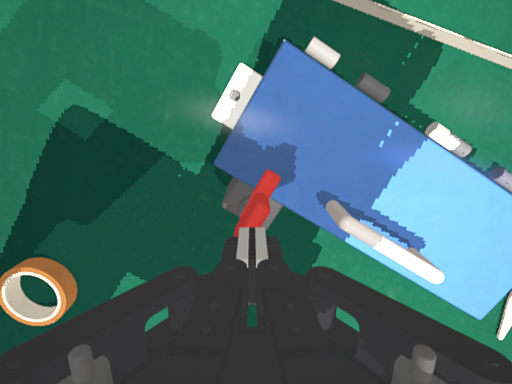

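The fingers shut on nothing: the wing at ~(255,205) still looks unturned, and the tips appear at row 228, not where the TCP projects (216). I need an outside view to see where the tips really are.

```bash
python3 - <<'E'
from h import *
f=spots("wrist",['latch_wing','cover_handle']);print(proj(f,r.sense()['eef_pos']))
for n in("scene","top"):
    f=cam(n);p=r.sense()['eef_pos'];u=proj(f,p);print(n,u,proj(f,p+[0,0,19]),proj(f,[513,-117,98]))
    x,y=int(u[0]),int(u[1]);c=f['color'][max(0,y-60):y+40,x-60:x+60]
    c=cv2.resize(c,None,fx=5,fy=5,interpolation=cv2.INTER_CUBIC)
    print(max(0,y-60),x-60);cv2.imwrite(f"pics/{n}3.png",c[:,:,::-1])
E
```

```text
wrist latch_wing 0.91 [251.2 222.8] [ 513.7 -117.    88. ]
wrist cover_handle 0.65 [392.2 249. ] [ 526.8 -207.4   92. ]
[251.43127073 216.28261372]
scene [309.02238944 170.53060013] [309.65594421 165.93266503] [309.74418789 164.85496986]
110 249
top [320.45007909 194.76164962] [321.64341599 193.50940173] [321.83719371 193.22440267]
134 260
```

View pics/scene3.png

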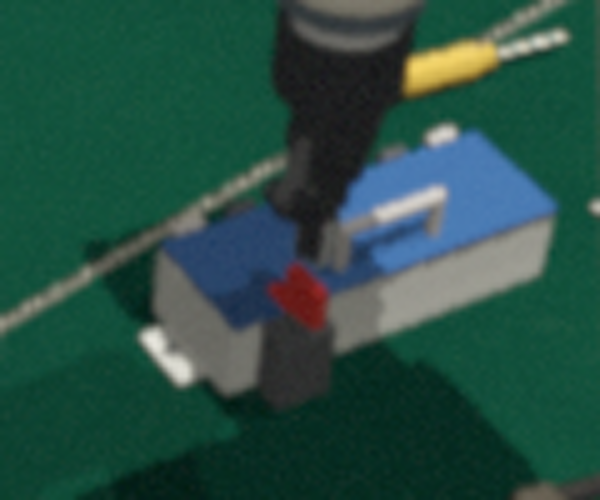

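View pics/top3.png

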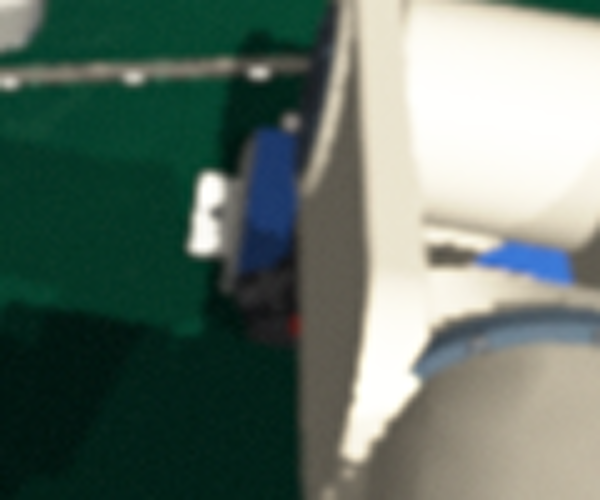

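The scene crop shows the closed tips at about (310,162). That puts them near z≈105–110, above the wing top and roughly 33 mm higher than the reported TCP, so the fingers are effectively shorter than stated. The safe limit is a 28 mm descent: the tips must have cleared z=98 to close over the wing. I'll reopen, realign and go down by that much.

Call:
{"method": "drive_tool", "body": {"moves": [[0.5, [0, 0, 0], 10], [0.5, [0, 0, 0], 20], [0.5, [0, 0, 0], 30.5], [0.5, [0, 0, 0], 30.5], [0.5, [0, 0, 1.4], 30.5], [0.5, [0, 0, 2.8], 30.5], [0.5, [0, 0, 2.8], 30.5]]}}

```text
clock: 6.12
eef_pos: [511.7, -117.0, 44.7]
tcp_rot: [3.142, 0.002, -0.224]
contact_force: [0.3, -0.7, -0.8]
opening: 0.5
```

```bash
python3 - <<'E'
from h import *
f=cam("wrist");cv2.imwrite("pics/w4.png",f['color'][:,:,::-1])
f=cam("scene");c=cv2.resize(f['color'][110:210,249:369],None,fx=5,fy=5,interpolation=cv2.INTER_CUBIC);cv2.imwrite("pics/s4.png",c[:,:,::-1])
E
```

```text
(no output)
```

View pics/w4.png

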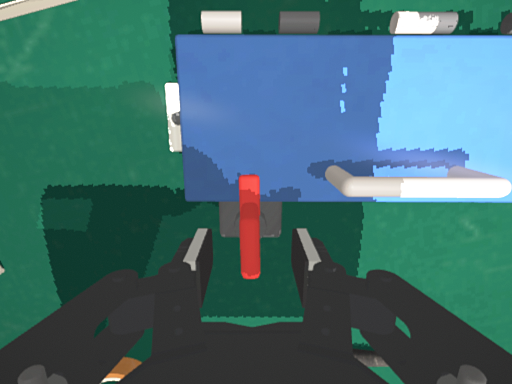

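View pics/s4.png

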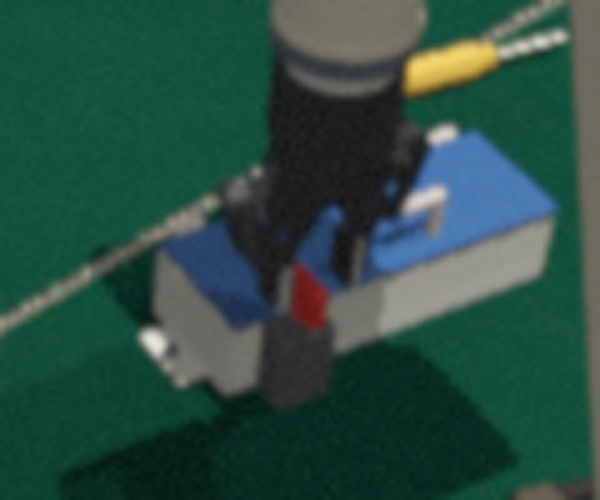

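The fingers now straddle the wing in both views, so I'll close.

Call:
{"method": "drive_tool", "body": {"moves": [[1, [0, 0, 0], 0], [1, [0, 0, 0], 0], [1, [0, 0, 0], 0], [1, [0, 0, 0], 0], [1, [0, 0, 0], 0]], "grip_force": 40}}

```text
clock: 6.85
eef_pos: [513.3, -116.5, 46.4]
tcp_rot: [-3.14, -0.001, -0.225]
contact_force: [1.3, 5.7, 1.8]
opening: 0.106
```

Opening is 0.106 (about 9–10 mm), so the wing is held. Next, the quarter turn.

Call:
{"method": "drive_tool", "body": {"moves": [[1, [0, 0, 0], -10], [1, [0, 0, 0], -20], [1, [0, 0, 0], -30]]}}

```text
clock: 7.22
eef_pos: [513.4, -116.7, 46.5]
tcp_rot: [3.142, -0.002, 0.305]
contact_force: [0.9, -1.0, -4.3]
opening: 0.102
```

Call:
{"method": "drive_tool", "body": {"moves": [[1, [0, 0, 0], -10], [1, [0, 0, 0], -20], [1, [0, 0, 0], -30], [1, [0, 0, 0], -40], [1, [0, 0, 0], -50], [1, [0, 0, 0], -60], [1, [0, 0, 0], -60]]}}

```text
clock: 8.1
eef_pos: [514.0, -117.0, 46.5]
tcp_rot: [3.139, -0.001, 1.351]
contact_force: [3.5, -3.6, -7.2]
opening: 0.1
```

```bash
python3 - <<'E'
from h import *
f=cam("wrist");cv2.imwrite("pics/w5.png",f['color'][:,:,::-1]);s=r.sense();print(s['wrist_torque'],s['contact_force'])
E
```

```text
[-0.5396373  -0.65640459 -0.0886027 ] [ 3.49223526 -3.18525361 -7.9575663 ]
```

View pics/w5.png

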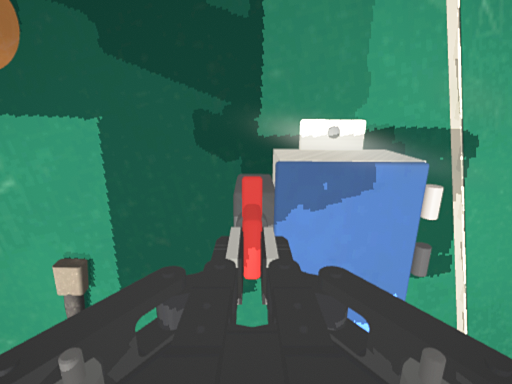

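Call:
{"method": "drive_tool", "body": {"moves": [[1, [0, 0, 0], -3], [1, [0, 0, 0], -5], [1, [0, 0, 0], -5]]}}

```text
clock: 8.52
eef_pos: [514.0, -117.0, 46.5]
tcp_rot: [3.139, -0.001, 1.433]
contact_force: [1.2, -1.7, -5.0]
opening: 0.105
```

```bash
python3 - <<'E'
from h import *
f=cam("wrist");cv2.imwrite("pics/w6.png",f['color'][:,:,::-1]);s=r.sense();print(s['wrist_torque'],s['contact_force'],s['tcp_rot'])
I=f['color'].astype(int);red=((I[...,0]>110)&(I[...,1]<70)&(I[...,2]<70));red[:,300:]=0;red[:,200:220]=0
m=red.astype(np.uint8);print(cv2.minAreaRect(cv2.findNonZero(m)))
c=np.array([[275,162],[428,164]]);a,b=[atz(f,p,62) for p in c];print(np.arctan2((b-a)[1],(b-a)[0]))
E
```

```text
[-0.30145404 -0.31166422 -1.09657237] [ 1.73498525 -0.97669331 -5.07716203] [ 3.13850979e+00 -5.62170089e-04  1.43268378e+00]
((252.69174194335938, 225.78143310546875), (20.61507797241211, 99.21574401855469), 2.602562189102173)
-0.15245403348236605
```

View pics/w6.png

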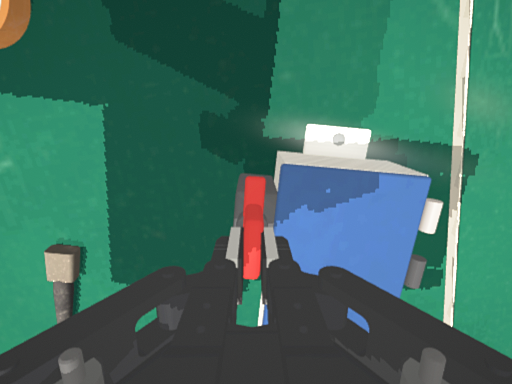

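The latch is at its stop: turning further only builds −1.1 N m of torque. I'll release it, rise, and move over the handle.

Call:
{"method": "drive_tool", "body": {"moves": [[0.5, [0, 0, 0], 0], [0.5, [0, 0, 0], 0], [0.5, [0, 0, 0], 0], [0.5, [0, 0, -5], 0], [0.5, [0, 0, -9], 0], [0.5, [-4, 1.2, -9], 3], [0.5, [-8.7, 2.5, -9], 4.7], [0.5, [-8.7, 2.5, -9], 4.7], [0.5, [-8.7, 2.5, -9], 4.7]]}}

```text
clock: 9.7
eef_pos: [526.0, -206.4, 136.3]
tcp_rot: [3.139, -0.001, 1.35]
contact_force: [0.0, 0.0, -0.1]
opening: 0.498
```

```bash
python3 - <<'E'
from h import *
f=spots("wrist",['latch_wing','cover_handle']);cv2.imwrite("pics/w7.png",f['color'][:,:,::-1]);s=r.sense();print(s['eef_pos'],s['tcp_rot'])
E
```

```text
wrist latch_wing 0.6 [212.2  91.5] [ 514.9 -118.4   88. ]
wrist cover_handle 0.8 [250.4 195.1] [ 525.5 -204.2   92. ]
[ 526.24889128 -205.69292906  136.41809245] [ 3.13915674e+00 -1.07339682e-03  1.35172501e+00]
```

View pics/w7.png

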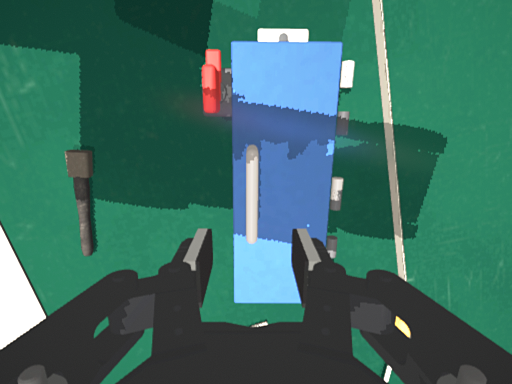

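The red latch lies along the case edge (col ~212, rows 50–112), and the bar is centred between the jaws at col 252. Going down.

Call:
{"method": "drive_tool", "body": {"moves": [[0.5, [0, 0, 5], 0], [0.5, [0, 0, 7.5], 0], [0.5, [0, 0, 9], 0], [0.5, [0, 0, 9.6], 0], [0.5, [0, 0, 9.6], 0]]}}

```text
clock: 10.48
eef_pos: [526.9, -205.6, 40.8]
tcp_rot: [3.139, -0.001, 1.352]
contact_force: [0.4, -0.6, -0.4]
opening: 0.5
```

Call:
{"method": "drive_tool", "body": {"moves": [[1, [0, 0, 0], 0], [1, [0, 0, 0], 0], [1, [0, 0, 0], 0], [1, [0, 0, 0], 0], [1, [0, 0, 0], 0]], "grip_force": 25}}

```text
clock: 11.1
eef_pos: [526.4, -205.6, 41.6]
tcp_rot: [3.139, -0.001, 1.352]
contact_force: [-4.1, 0.6, 6.4]
opening: 0.102
```

```bash
python3 - <<'E'
from h import *
f=cam("scene");c=cv2.resize(f['color'][90:210,249:389],None,fx=5,fy=5,interpolation=cv2.INTER_CUBIC);cv2.imwrite("pics/s8.png",c[:,:,::-1])
print(r.sense()['eef_pos'],proj(f,r.sense()['eef_pos']))
E
```

```text
[ 526.40813124 -205.57884932   41.60740791] [323.87290515 163.82946209]
```

View pics/s8.png

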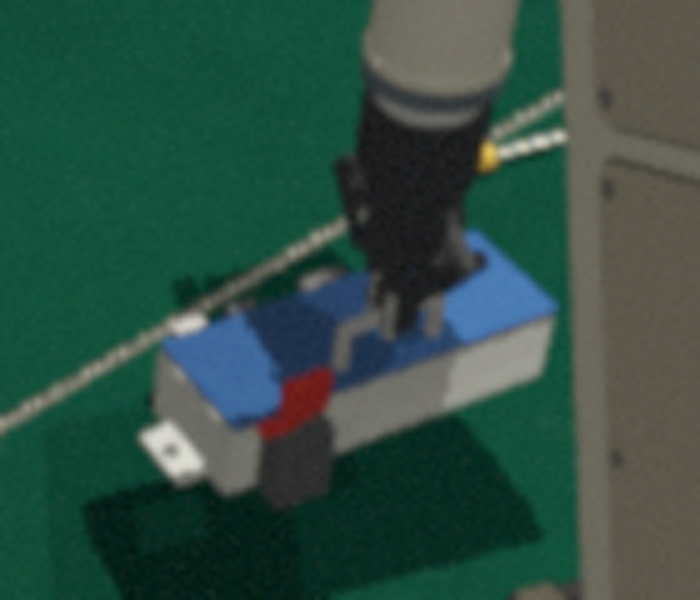

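```bash
python3 - <<'E'
from h import *
import json
ft=cam("top");fs=cam("scene");cv2.imwrite("pics/t8.png",ft['color'][:,:,::-1]);cv2.imwrite("pics/s8f.png",fs['color'][:,:,::-1])
for z in(0,100,200,300,400,500,600):
    a=[atz(ft,p,z) for p in((16,82),(300,72),(500,66))];print(z,[q.round(0).tolist() for q in a],[proj(fs,q).round(0).tolist() for q in a])
E
```

```text
0 [[950.0, 846.0, 0.0], [945.0, -98.0, 0.0], [937.0, -766.0, 0.0]] [[-57.0, 265.0], [219.0, 128.0], [339.0, 70.0]]
100 [[895.0, 780.0, 100.0], [890.0, -81.0, 100.0], [883.0, -691.0, 100.0]] [[-44.0, 242.0], [224.0, 114.0], [341.0, 59.0]]
200 [[839.0, 714.0, 200.0], [835.0, -65.0, 200.0], [829.0, -617.0, 200.0]] [[-29.0, 216.0], [229.0, 98.0], [343.0, 46.0]]
300 [[784.0, 648.0, 300.0], [780.0, -48.0, 300.0], [775.0, -542.0, 300.0]] [[-12.0, 185.0], [235.0, 78.0], [345.0, 30.0]]
400 [[729.0, 582.0, 400.0], [726.0, -32.0, 400.0], [721.0, -467.0, 400.0]] [[8.0, 150.0], [242.0, 55.0], [348.0, 12.0]]
500 [[674.0, 516.0, 500.0], [671.0, -16.0, 500.0], [667.0, -392.0, 500.0]] [[32.0, 108.0], [251.0, 27.0], [352.0, -11.0]]
600 [[618.0, 450.0, 600.0], [616.0, 1.0, 600.0], [612.0, -317.0, 600.0]] [[61.0, 57.0], [261.0, -8.0], [357.0, -39.0]]
```

View pics/s8f.png

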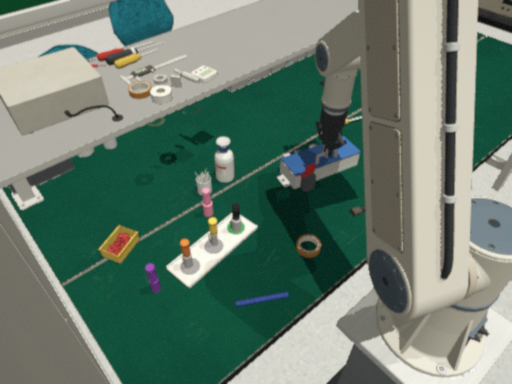

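View pics/t8.png

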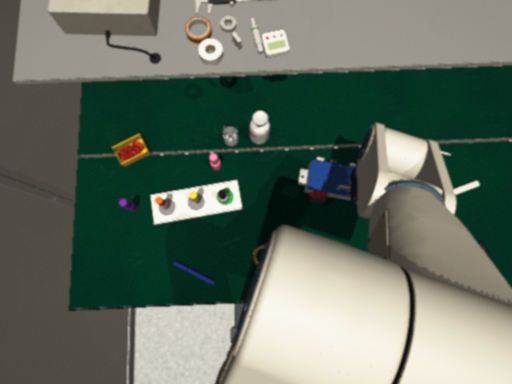

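```bash
python3 - <<'E'
from h import *
ft=cam("top");fs=cam("scene")
for z in(200,250,300,350,400,450):
    print(z,[atz(ft,p,z).round(0).tolist() for p in((380,123),(445,143),(360,200),(400,180))],[atz(fs,p,z).round(0).tolist() for p in((318,52),(322,70),(350,42))], [atz(fs,p,z).round(0).tolist() for p in((235,80),(117,128))])
c=cv2.resize(fs['color'][0:200,220:400],None,fx=3,fy=3,interpolation=cv2.INTER_CUBIC);cv2.imwrite("pics/s8g.png",c[:,:,::-1])
E
```

```text
200 [[677.0, -267.0, 200.0], [614.0, -432.0, 200.0], [472.0, -192.0, 200.0], [520.0, -301.0, 200.0]] [[857.0, -508.0, 200.0], [758.0, -421.0, 200.0], [832.0, -661.0, 200.0]] [[905.0, -148.0, 200.0], [924.0, 286.0, 200.0]]
250 [[658.0, -248.0, 250.0], [599.0, -404.0, 250.0], [464.0, -177.0, 250.0], [509.0, -280.0, 250.0]] [[794.0, -431.0, 250.0], [701.0, -349.0, 250.0], [770.0, -573.0, 250.0]] [[839.0, -95.0, 250.0], [856.0, 309.0, 250.0]]
300 [[639.0, -229.0, 300.0], [583.0, -376.0, 300.0], [456.0, -162.0, 300.0], [498.0, -259.0, 300.0]] [[730.0, -353.0, 300.0], [644.0, -278.0, 300.0], [708.0, -486.0, 300.0]] [[772.0, -42.0, 300.0], [788.0, 333.0, 300.0]]
350 [[620.0, -210.0, 350.0], [567.0, -349.0, 350.0], [448.0, -148.0, 350.0], [488.0, -239.0, 350.0]] [[666.0, -276.0, 350.0], [587.0, -207.0, 350.0], [646.0, -398.0, 350.0]] [[705.0, 11.0, 350.0], [719.0, 356.0, 350.0]]
400 [[601.0, -192.0, 400.0], [551.0, -321.0, 400.0], [439.0, -133.0, 400.0], [477.0, -218.0, 400.0]] [[603.0, -199.0, 400.0], [530.0, -136.0, 400.0], [584.0, -311.0, 400.0]] [[638.0, 63.0, 400.0], [651.0, 379.0, 400.0]]
450 [[582.0, -173.0, 450.0], [536.0, -293.0, 450.0], [431.0, -118.0, 450.0], [466.0, -197.0, 450.0]] [[539.0, -122.0, 450.0], [474.0, -64.0, 450.0], [522.0, -223.0, 450.0]] [[571.0, 116.0, 450.0], [583.0, 403.0, 450.0]]
```

View pics/s8g.png

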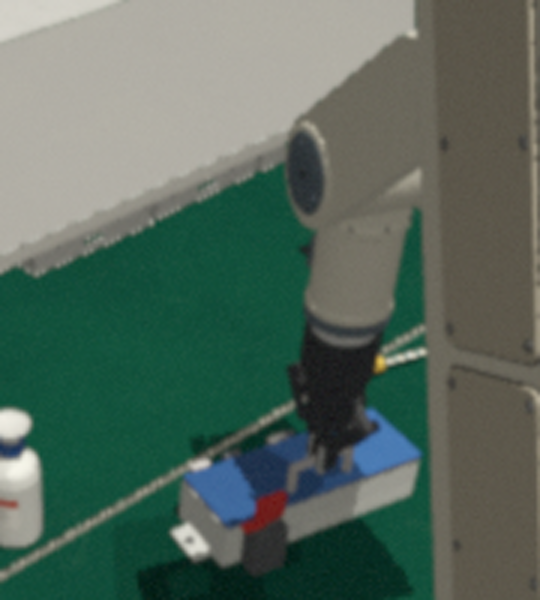

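The shelf edge (x≈780, z≈300) stays clear of the wrist for this swing. I'll re-grip 6 mm higher on the bar so the tips clear the cover, then swing along the arc.

Call:
{"method": "drive_tool", "body": {"moves": [[0.75, [0, 0, 0], 0], [0.75, [0, 0, 0], 0], [0.75, [0, 0, -0.5], 0], [1, [0, 0, -0.5], 0], [1, [0, 0, -0.5], 0], [1, [0, 0, -0.5], 0]], "grip_force": 30}}

```text
clock: 12.1
eef_pos: [526.4, -205.6, 47.3]
tcp_rot: [3.139, -0.001, 1.352]
contact_force: [-2.9, 0.8, 7.7]
opening: 0.101
```

Call:
{"method": "drive_tool", "body": {"moves": [[1, [0, 0.5, -1.0], 0], [1, [0, 1.13, -1.96], 0], [1, [0, 1.9, -2.8], 0], [1, [0, 2.72, -3.56], 0], [1, [0, 2.72, -3.56], 0]]}}

```text
clock: 12.72
eef_pos: [552.0, -211.5, 84.4]
tcp_rot: [-3.141, -0.001, 1.352]
contact_force: [-8.6, 0.6, 11.3]
opening: 0.1
```

Call:
{"method": "drive_tool", "body": {"moves": [[1, [0, 1.0, -0.6], 0], [1, [0, 2.06, -1.0], 0], [1, [0, 3.1, -1.35], 0], [1, [0, 4.24, -1.57], 0], [1, [0, 4.24, -1.57], 0]]}}

```text
clock: 13.35
eef_pos: [595.0, -221.4, 101.9]
tcp_rot: [3.14, -0.0, 1.352]
contact_force: [-2.2, -1.5, 5.7]
opening: 0.097
```

```bash
python3 - <<'E'
from h import *
f=cam("scene");c=cv2.resize(f['color'][50:210,249:389],None,fx=4,fy=4,interpolation=cv2.INTER_CUBIC);cv2.imwrite("pics/s9.png",c[:,:,::-1])
s=r.sense();print(s['eef_pos'],s['contact_force'])
E
```

```text
[ 595.01470326 -221.42248756  101.92817734] [-1.37081018 -0.79545342  6.02980357]
```

View pics/s9.png

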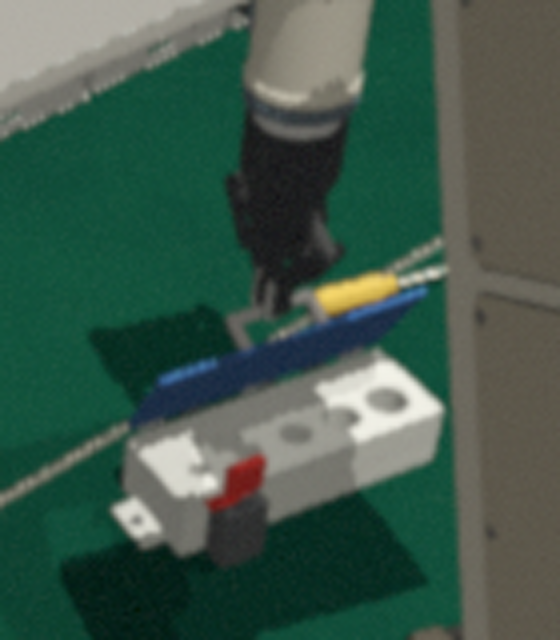

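The cover is at about 60° and the holes are showing. Continuing past upright.

Call:
{"method": "drive_tool", "body": {"moves": [[1, [0, 1.1, -0.05], 0], [1, [0, 2.1, 0.1], 0], [1, [0, 3.2, 0.35], 0], [1, [0, 4.3, 0.75], 0], [1, [0, 5.2, 1.25], 0], [1, [0, 6.1, 1.8], 0], [1, [0, 6.1, 1.8], 0]]}}

```text
clock: 14.28
eef_pos: [656.0, -235.4, 83.9]
tcp_rot: [3.137, 0.0, 1.352]
contact_force: [1.1, -3.2, 1.3]
opening: 0.097
```

```bash
python3 - <<'E'
from h import *
f=cam("scene");c=cv2.resize(f['color'][50:210,249:389],None,fx=4,fy=4,interpolation=cv2.INTER_CUBIC);cv2.imwrite("pics/s10.png",c[:,:,::-1])
s=r.sense();print(s['eef_pos'],s['contact_force'])
E
```

```text
[ 655.76832421 -235.31727247   84.07153682] [ 1.49697831 -4.39212108  2.20697299]
```

View pics/s10.png

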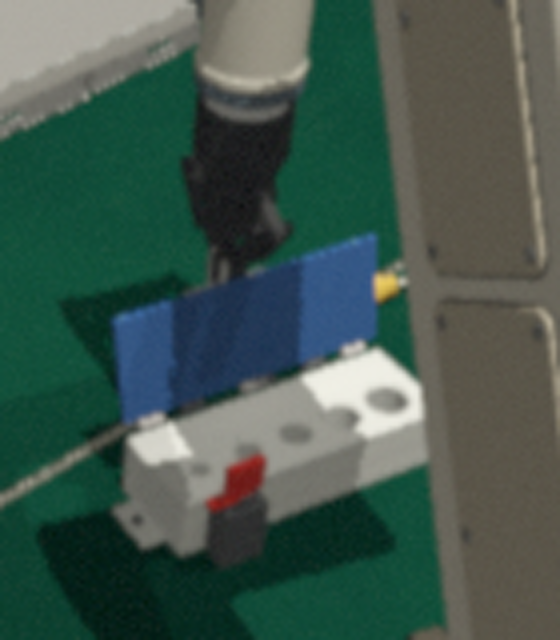

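The cover is about 104° open. I'll open the jaws slightly, rise, and look at the holes.

Call:
{"method": "drive_tool", "body": {"moves": [[0.75, [0, 0, 0], 0], [0.75, [0, 0, 0], 0], [0.75, [0, 0, -3], 0], [0.75, [0, 0, -7], 0], [0.75, [0, 0, -11], 0], [0.6, [-3, -5, -11.5], 0], [0.6, [-5.8, -10.1, -11.5], 0], [0.6, [-5.8, -10.1, -11.5], 0], [0.6, [-5.8, -10.1, -11.5], 0]]}}

```text
clock: 15.45
eef_pos: [544.4, -269.7, 199.1]
tcp_rot: [3.136, 0.0, 1.352]
contact_force: [0.3, 0.7, -0.5]
opening: 0.401
```

```bash
python3 - <<'E'
from h import *
f=spots("wrist",['latch_wing','hole_d','cover_hinge']);cv2.imwrite("pics/w11.png",f['color'][:,:,::-1]);s=r.sense();print(s['eef_pos'],s['tcp_rot'])
Z['hole_d']=55
for d in r.spot_point('hole_d','wrist'): print(d['score'],d['at'],atz(f,d['at'],55).round(1))
for d in r.outline_of('cover_handle','scene')[:1]: print(d['score'],d['at'])
E
```

```text
wrist latch_wing 0.95 [184.1  27.5] [ 515.5 -116.9   88. ]
wrist hole_d 0.83 [240.6 122.6] [ 545.4 -211.9   55. ]
wrist hole_d 0.81 [238.   27.1] [ 564.5 -118.9   55. ]
wrist hole_d 0.8 [240.1 198.7] [ 524.6 -298.1   55. ]
wrist cover_hinge 0.59 [239.2 122.4] [ 544.1 -211.3   59. ]
wrist cover_hinge 0.58 [297.  120.2] [ 606.6 -222.8   59. ]
[ 544.99645784 -269.44503048  198.46271335] [3.13707540e+00 2.48776642e-04 1.35296897e+00]
0.83 [240.6, 122.6] [ 545.4 -211.9   55. ]
0.81 [238.0, 27.1] [ 564.5 -118.9   55. ]
0.8 [240.1, 198.7] [ 524.6 -298.1   55. ]
0.77 [239.3, 163.5] [ 533.5 -256.4   55. ]
0.63 [238.0, 79.1] [ 553.  -167.3   55. ]
0.91 [310.2, 135.2]
```

View pics/w11.png

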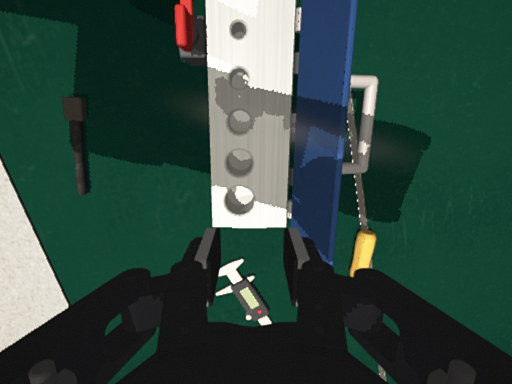

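All five holes fit one line. hole_d (the 29 mm hole, fourth from the latch end, pixel (239,163)) is at about (534.6, −255.4). Next, the gauge.

Call:
{"method": "drive_tool", "body": {"moves": [[0.4, [38.4, -11.6, -2], 0], [0.4, [38.4, -11.6, -2], 0], [0.4, [38.4, -11.6, -2], 0], [0.4, [38.4, -11.6, -2], 0], [0.4, [38.4, -11.6, -2], 0], [0.4, [38.4, -11.6, -2], 0], [0.4, [38.4, -11.6, -2], 0], [0.4, [38.4, -11.6, -2], 0], [0.4, [38.4, -11.6, -2], 0]]}}

```text
clock: 16.88
eef_pos: [514.4, 130.2, 217.5]
tcp_rot: [3.138, 0.001, 1.353]
contact_force: [-0.9, -0.8, 0.3]
opening: 0.603
```

```bash
python3 - <<'E'
from h import *
f=spots("wrist",['gauge_29_mid','green_pad','gauge_19_mid']);cv2.imwrite("pics/w12.png",f['color'][:,:,::-1]);s=r.sense();print(s['eef_pos'],s['tcp_rot'])
for d in r.outline_of('gauge_29_mid','wrist'): print(d['score'],d['at'],cv2.boundingRect(d['mask'].astype(np.uint8)))
f=spots("top",['cover_handle','latch_wing','gauge_29_mid','green_pad']);cv2.imwrite("pics/t12.png",f['color'][:,:,::-1])
E
```

```text
wrist gauge_29_mid 0.81 [251.2 137.5] [522.9 168.2  60. ]
wrist gauge_29_mid 0.81 [340.4  99.2] [631.1 188.1  60. ]
wrist green_pad 0.78 [256.4 136.9] [529.1 163.1  10. ]
wrist gauge_19_mid 0.76 [232.6  67. ] [519.5 247.4  60. ]
[514.51461209 129.52349507 217.68245421] [3.13752851e+00 4.80009863e-04 1.35146610e+00]
0.85 [252.9, 138.0] (242, 125, 24, 29)
0.69 [342.6, 94.8] (318, 86, 48, 27)
top cover_handle 0.77 [360.1 138.9] [ 671.6 -244.    92. ]
top cover_handle 0.44 [320.7 195.7] [ 507.1 -114.4   92. ]
top latch_wing 0.49 [323.7 196.6] [ 504.8 -123.5   88. ]
top gauge_29_mid 0.55 [222.6 194.6] [528.5 166.8  60. ]
top gauge_29_mid 0.3 [363.8 141.2] [ 674.6 -264.6   60. ]
top green_pad 0.72 [227.1 195.4] [535.2 156.6  10. ]
```

View pics/w12.png

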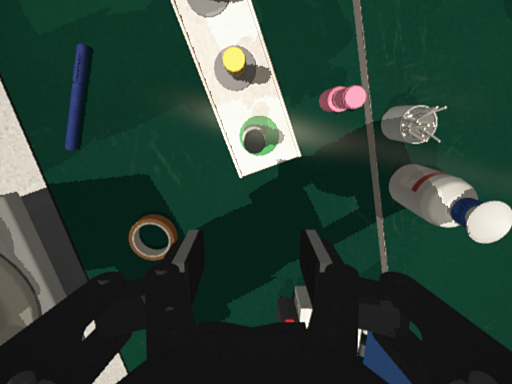

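View pics/t12.png

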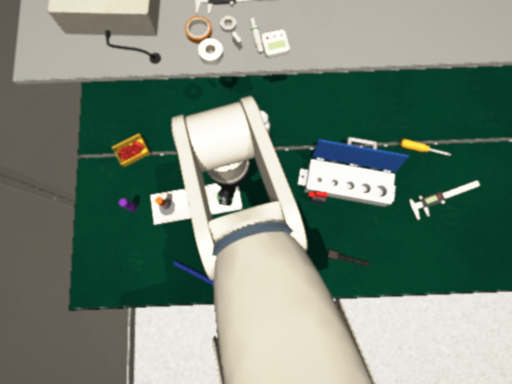

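Call:
{"method": "drive_tool", "body": {"moves": [[0.4, [2, 0.1, 3], 0], [0.4, [4.0, 0.1, 8], 0], [0.4, [4.0, 0.1, 8], 0], [0.4, [4.0, 0.1, 8], 0]]}}

```text
clock: 17.88
eef_pos: [524.9, 168.8, 138.8]
tcp_rot: [3.137, 0.0, 1.353]
contact_force: [0.9, -0.0, -0.1]
opening: 0.6
```

```bash
python3 - <<'E'
from h import *
f=spots("wrist",['gauge_29_mid','green_pad']);cv2.imwrite("pics/w13.png",f['color'][:,:,::-1]);s=r.sense();print(s['eef_pos'],s['tcp_rot'])
p=s['eef_pos'].copy()
for z in(10,60,110):
  p[2]=z;print(z,proj(f,p))
E
```

```text
wrist gauge_29_mid 0.63 [360.1 139.1] [630.8 190.9  60. ]
wrist gauge_29_mid 0.61 [250.9 187. ] [524.4 168.7  60. ]
wrist green_pad 0.64 [258.6 182. ] [531.3 159.5  10. ]
[525.49426619 168.82877995 139.58908813] [ 3.13492622e+00 -1.03790819e-03  1.35199914e+00]
10 [251.7125717  175.17136247]
60 [252.00526117 186.5788084 ]
110 [252.42465409 202.92446672]
```

View pics/w13.png

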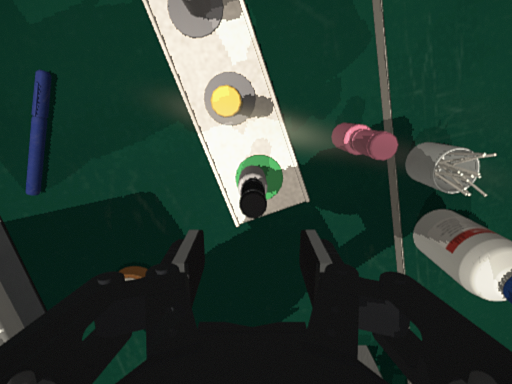

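The gauge's top disc at ~(252,204) is where the tool axis projects at z=110, so it is aligned. Descending and gripping.

Call:
{"method": "drive_tool", "body": {"moves": [[0.4, [0, 0, 5], 0], [0.4, [0, 0, 8], 0], [0.4, [0, 0, 9.9], 0], [0.4, [0, 0, 9.9], 0], [0.7, [0, 0, 9.9], 0], [1, [0, 0, 9.9], 0], [1, [0, 0, 9.9], 0], [1, [0, 0, 9.9], 0], [1, [0, 0, 9.9], 0]], "grip_force": 50}}

```text
clock: 19.15
eef_pos: [527.1, 169.1, 42.2]
tcp_rot: [3.133, -0.002, 1.352]
contact_force: [-1.8, -0.1, 6.5]
opening: 0.231
```

Call:
{"method": "drive_tool", "body": {"moves": [[1, [0, 0, -3], 0], [1, [0, 0, -7], 0], [1, [0, 0, -11], 0], [1, [0, 0, -11], 0]]}}

```text
clock: 19.65
eef_pos: [528.5, 169.9, 156.1]
tcp_rot: [3.127, -0.006, 1.352]
contact_force: [0.5, -0.9, -2.1]
opening: 0.233
```

```bash
python3 - <<'E'
from h import *
f=cam("wrist");cv2.imwrite("pics/w14.png",f['color'][:,:,::-1]);s=r.sense();print(s['eef_pos'],s['tcp_rot'],s['contact_force'])
f=cam("scene");c=cv2.resize(f['color'][130:290,130:270],None,fx=4,fy=4,interpolation=cv2.INTER_CUBIC);cv2.imwrite("pics/s14.png",c[:,:,::-1])
E
```

```text
[527.09446711 169.42561012 153.9670075 ] [ 3.12987268 -0.00407948  1.35203703] [-0.88384504  0.41779791 -2.71371785]
```

View pics/w14.png

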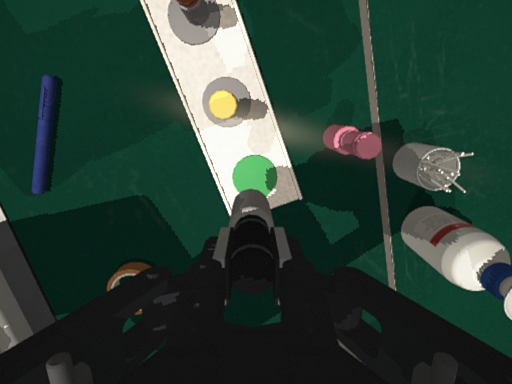

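View pics/s14.png

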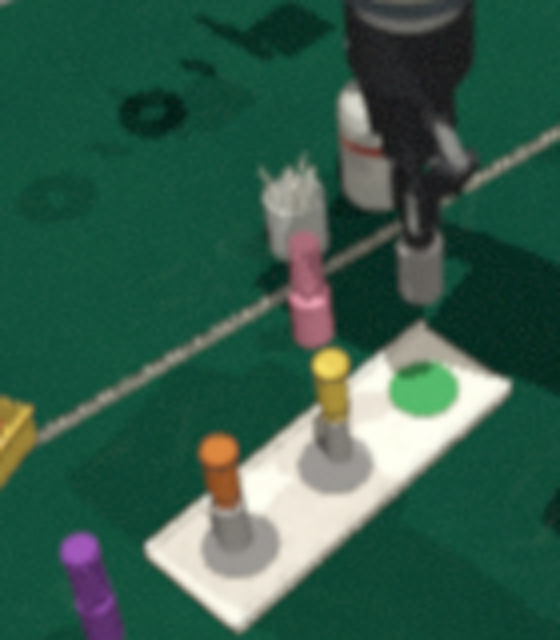

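The gauge is held upright, with its foot 32 mm below the reported TCP, and the other two still stand. Carrying it over hole_d.

Call:
{"method": "drive_tool", "body": {"moves": [[1, [-41.3, 9.95, 0], 0], [1, [-41.3, 9.95, 0], 0], [1, [-41.3, 9.95, 0], 0], [1, [-41.3, 9.95, 0], 0], [1, [-41.3, 9.95, 0], 0], [1, [-41.3, 9.95, 0], 0], [1, [-41.3, 9.95, 0], 0], [1, [-41.3, 9.95, 0], 0], [1, [-41.3, 9.95, 0], 0], [1, [-41.3, 9.95, 0], 0]]}}

```text
clock: 21.0
eef_pos: [533.1, -254.2, 151.7]
tcp_rot: [3.134, -0.003, 1.353]
contact_force: [-0.5, -0.5, -1.7]
opening: 0.23
```

```bash
python3 - <<'E'
from h import *
f=cam("wrist");cv2.imwrite("pics/w15.png",f['color'][:,:,::-1]);s=r.sense();print(s['eef_pos'],s['tcp_rot'],s['contact_force'])
for d in r.spot_point('hole_d','wrist'): print(d['score'],d['at'],atz(f,d['at'],55).round(1))
p=s['eef_pos'].copy();R=Ro.from_euler('xyz',s['tcp_rot']).as_matrix()
for z in(32,):
  q=p+R[:,2]*z;print('foot',q,proj(f,q))
for d in r.outline_of('gauge_29_mid','wrist')[:2]: print(d['score'],d['at'],cv2.boundingRect(d['mask'].astype(np.uint8)))
f=cam("scene");c=cv2.resize(f['color'][50:210,249:389],None,fx=4,fy=4,interpolation=cv2.INTER_CUBIC);cv2.imwrite("pics/s15.png",c[:,:,::-1])
E
```

```text
[ 533.35073104 -254.28817528  151.93618764] [ 3.13311686e+00 -3.01811435e-03  1.35350908e+00] [ 0.23034815  0.12336    -2.10564357]
0.82 [252.8, 31.5] [ 564.3 -121.3   55. ]
0.8 [251.9, 140.3] [ 543.1 -213.4   55. ]
0.78 [252.1, 87.9] [ 553.6 -166.7   55. ]
foot [ 533.63639556 -254.25234058  119.9374828 ] [252.11756485 201.94119829]
0.57 [251.9, 241.9] (229, 189, 45, 105)
```

View pics/w15.png

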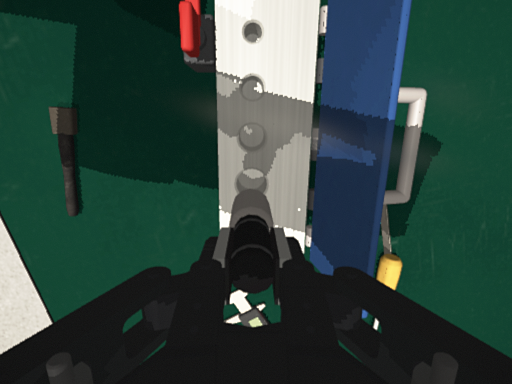

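View pics/s15.png

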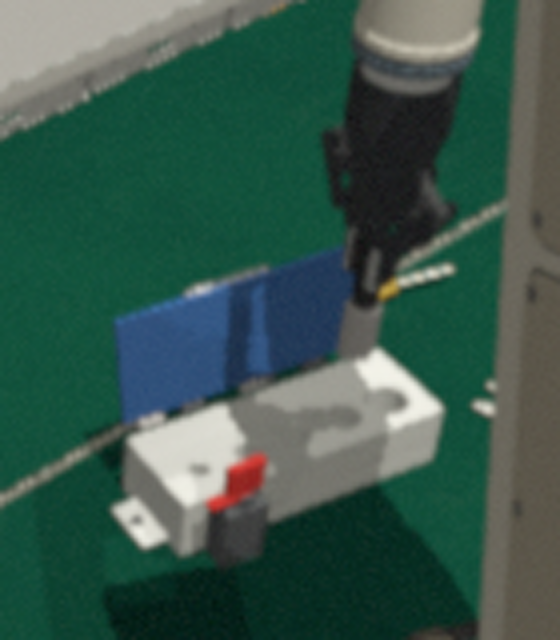

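```bash
cat > ov.py <<'E'
from h import *
import sys
def overlay(name,c,yaw=-0.22,crop=(200,0,320,240),off=(0,0)):
    f=cam("wrist");s=r.sense();x0,y0,x1,y1=crop;k=int(min(800/(x1-x0),600/(y1-y0)))
    im=cv2.resize(f['color'][y0:y1,x0:x1],None,fx=k,fy=k,interpolation=cv2.INTER_CUBIC)[:,:,::-1].copy()
    t=np.linspace(0,2*np.pi,60);yd=np.array([-np.sin(yaw),np.cos(yaw)])
    def poly(xy,z,rad,col):
        P=np.array([(proj(f,[xy[0]+rad*np.cos(a),xy[1]+rad*np.sin(a),z])-[x0,y0]+.5)*k for a in t]);cv2.polylines(im,[P.astype(np.int32)],True,col,1)
    for i,d in enumerate((16,21,26,31,36)): poly(np.array(c)+yd*46*(2-i),55,d/2,(0,255,0))
    R=Ro.from_euler('xyz',s['tcp_rot']).as_matrix();q=s['eef_pos']+R[:,2]*32
    poly(q[:2]+off,q[2]+2,14.5,(0,0,255))
    print('foot',q,'d',np.array(c)-46*yd)
    cv2.imwrite(name,im)
E
python3 -c "
from ov import *
overlay('pics/o15.png',(544.2,-211.3))"
```

```text
foot [ 534.01905871 -254.97300605  120.43695075] d [ 534.16143734 -256.19128267]
```

View pics/o15.png

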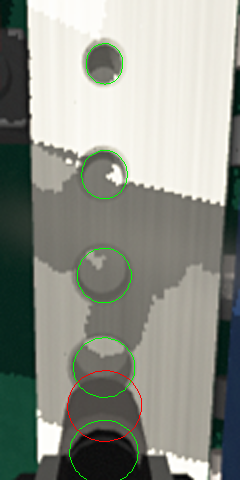

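Call:
{"method": "drive_tool", "body": {"moves": [[1, [-0.1, 0, 2.5], 0], [1, [-0.1, 0, 5.0], 0], [1, [-0.1, 0, 5.3], 0], [1, [-0.1, 0, 5.3], 0], [1, [-0.1, 0, 5.3], 0]]}}

```text
clock: 21.88
eef_pos: [534.8, -256.2, 100.6]
tcp_rot: [3.13, -0.002, 1.353]
contact_force: [0.4, -0.0, -1.3]
opening: 0.229
```

```bash
python3 -c "
from ov import *
overlay('pics/o16.png',(544.2,-211.3),crop=(190,0,320,300))
print(r.sense()['contact_force'])"
python3 - <<'E'
import cv2
im=cv2.imread('pics/o16.png');print(im.shape)
E
```

```text
foot [ 535.05421917 -256.24526494   68.52194833] d [ 534.16143734 -256.19128267]
[-0.02050513  0.70239679 -1.65467882]
(600, 260, 3)
```

View pics/o16.png

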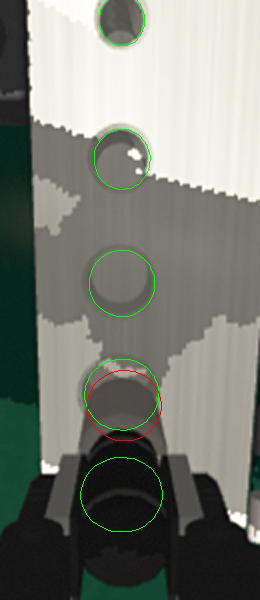

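```bash
python3 -c "
from ov import *
overlay('pics/o17.png',(544.2,-211.3),crop=(220,115,290,225))
f=cam('wrist');cv2.imwrite('pics/o17b.png',cv2.resize(f['color'][115:225,220:290],None,fx=5,fy=5,interpolation=cv2.INTER_CUBIC)[:,:,::-1])
"
```

```text
foot [ 534.95490207 -256.19735583   68.42282179] d [ 534.16143734 -256.19128267]
```

View pics/o17.png

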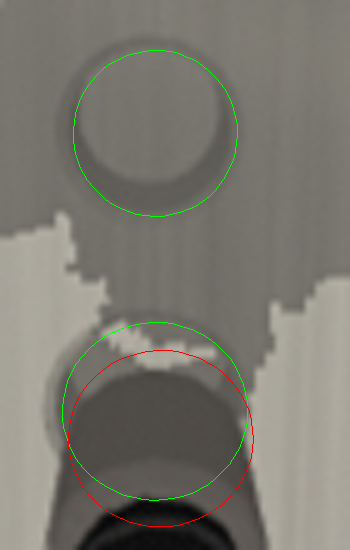

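View pics/o17b.png

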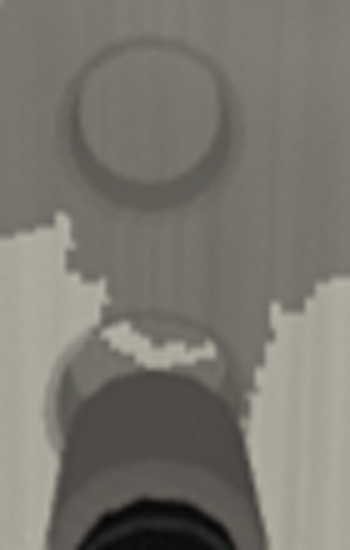

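```bash
cat > ov2.py <<'E'
from h import *
def ov2(name,hc,foot_off,tilt=(0,0),L=32,yaw=-0.22,crop=(220,115,290,235),k=5):
    """hc: hole d centre xy; foot_off in tool x,y mm of foot centre; tilt= slope (tool x,y per mm going from foot up)"""
    f=cam("wrist");s=r.sense();x0,y0,x1,y1=crop
    im=cv2.resize(f['color'][y0:y1,x0:x1],None,fx=k,fy=k,interpolation=cv2.INTER_CUBIC)[:,:,::-1].copy()
    t=np.linspace(0,2*np.pi,60);yd=np.array([-np.sin(yaw),np.cos(yaw)])
    R=Ro.from_euler('xyz',s['tcp_rot']).as_matrix()
    def pl(P3,col):
        P=np.array([(proj(f,p)-[x0,y0]+.5)*k for p in P3]);cv2.polylines(im,[P.astype(np.int32)],True,col,1)
    for i,d in enumerate((16,21,26,31,36)):
        c=np.array(hc)+yd*46*(3-i)
        for e,col in((0,(0,255,0)),(3.6,(0,255,255))):
            pl([[c[0]+(d+e)/2*np.cos(a),c[1]+(d+e)/2*np.sin(a),55] for a in t],col)
    for h,rad in((0,12.5),(2,14.5),(47,14.5),(50,11),(100,11)):
        pl([s['eef_pos']+R@np.array([foot_off[0]+tilt[0]*h+rad*np.cos(a),foot_off[1]+tilt[1]*h+rad*np.sin(a),L-h]) for a in t],(0,0,255))
    cv2.imwrite(name,im)
    q=s['eef_pos']+R@np.array([*foot_off,L]);v=np.array([*hc,0])-q;print('eef',s['eef_pos'],'foot',q,'need tool',(R.T@np.array([v[0],v[1],0]))[:2])
E
python3 -c "
from ov2 import *
ov2('pics/o18.png',(533.4,-255.2),(-0.6,0))
"
```

```text
eef [ 534.33102143 -256.08718565  100.06523916] foot [ 534.54457948 -256.66954855   68.06562593] need tool [ 1.18757793 -1.43497283]
```

View pics/o18.png

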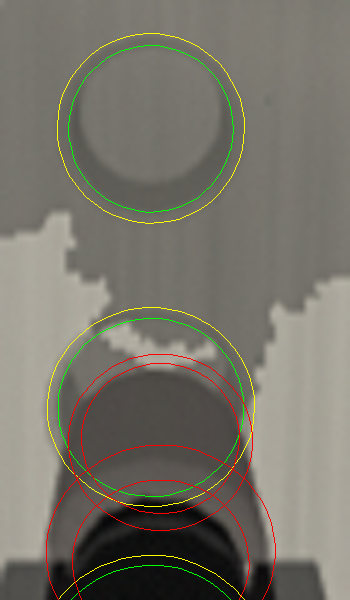

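```bash
python3 -c "
from ov2 import *
ov2('pics/o19.png',(533.4,-255.2),(-2.3,-1.1),(0.02,0.01),crop=(225,170,285,270),k=6)
"
```

```text
eef [ 534.23677344 -256.06136653   99.90385785] foot [ 533.00076833 -258.06293754   67.88876758] need tool [ 2.88157805 -0.2286538 ]
```

View pics/o19.png

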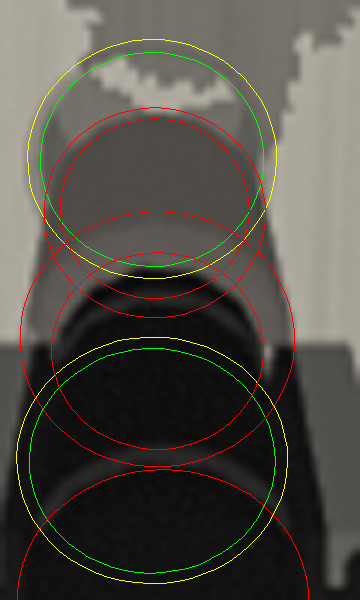

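Call:
{"method": "drive_tool", "body": {"moves": [[1, [0.32, 0, 0.5], 0], [1, [0.32, 0, 0.8], 0], [1, [0.32, 0, 0.8], 0], [1, [0.32, 0, 0.8], 0]]}}

```text
clock: 22.62
eef_pos: [535.0, -253.0, 91.9]
tcp_rot: [3.132, -0.002, 1.353]
contact_force: [0.3, -0.2, -0.6]
opening: 0.226
```

```bash
python3 -c "
from ov2 import *
ov2('pics/o20.png',(533.4,-255.2),(-3.2,-1.1),(-0.01,0.01),crop=(215,100,295,240),k=4)
f=cam('wrist');cv2.imwrite('pics/o20b.png',cv2.resize(f['color'][130:220,215:295],None,fx=6,fy=6,interpolation=cv2.INTER_CUBIC)[:,:,::-1])
print(r.sense()['contact_force'])
"
```

```text
eef [ 535.05177231 -252.94310337   91.93229584] foot [ 533.62265652 -255.82296619   59.91489404] need tool [ 0.56016224 -0.35196052]
[ 0.91441436  0.12938227 -1.27029319]
```

View pics/o20.png

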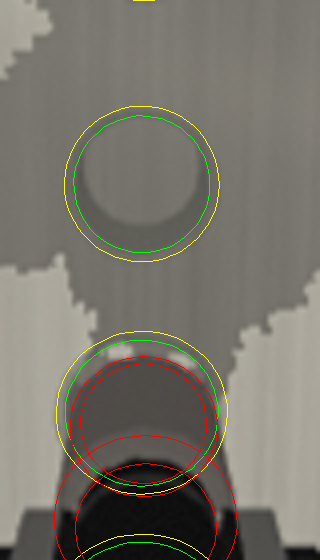

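View pics/o20b.png

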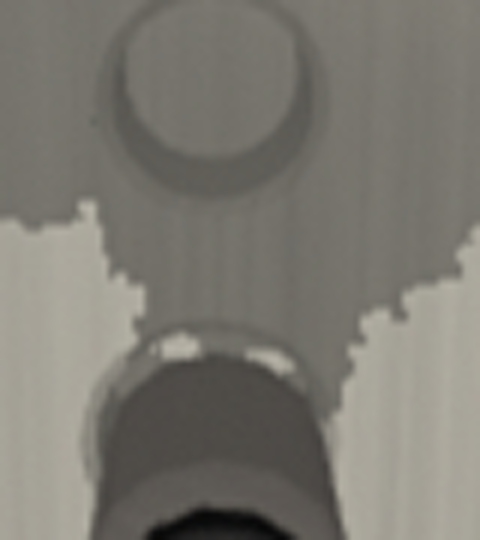

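Up close the foot sits about 0.5 mm off the hole centre. I'll correct that and lower gently while watching force.

Call:
{"method": "drive_tool", "body": {"moves": [[1, [0.04, -0.04, 0], 0], [1, [0.04, -0.04, 0.4], 0], [1, [0.04, -0.04, 0.8], 0], [1, [0.04, -0.04, 0.8], 0]]}}

```text
clock: 23.22
eef_pos: [534.5, -252.3, 83.4]
tcp_rot: [3.132, -0.003, 1.353]
contact_force: [-0.0, -0.4, -2.0]
opening: 0.225
```

Call:
{"method": "drive_tool", "body": {"moves": [[1, [0, 0, 0.3], 0], [1, [0, 0, 0.6], 0], [1, [0, 0, 0.6], 0]]}}

```text
clock: 23.6
eef_pos: [534.4, -252.2, 77.1]
tcp_rot: [3.133, -0.003, 1.353]
contact_force: [-0.7, -0.4, -1.6]
opening: 0.228
```

It's 10 mm into the bore with no contact force. Continuing down.

Call:
{"method": "drive_tool", "body": {"moves": [[1, [0, 0, 0.6], 0], [1, [0, 0, 1.2], 0], [1, [0, 0, 1.8], 0], [1, [0, 0, 2.3], 0], [1, [0, 0, 2.3], 0]]}}

```text
clock: 24.22
eef_pos: [534.4, -252.2, 53.6]
tcp_rot: [3.133, -0.003, 1.353]
contact_force: [0.5, -0.3, -1.7]
opening: 0.229
```

Call:
{"method": "drive_tool", "body": {"moves": [[1, [0, 0, 0.3], 0], [1, [0, 0, 0.6], 0], [1, [0, 0, 0.6], 0]]}}

```text
clock: 24.6
eef_pos: [534.4, -252.2, 47.5]
tcp_rot: [3.133, -0.003, 1.353]
contact_force: [-0.1, 0.0, -1.9]
opening: 0.226
```

Nearly at the bottom. I'll go a touch further until the bottom is felt.

Call:
{"method": "drive_tool", "body": {"moves": [[1, [0, 0, 0.15], 0], [1, [0, 0, 0.25], 0], [1, [0, 0, 0.25], 0]]}}

```text
clock: 24.98
eef_pos: [535.1, -252.6, 47.1]
tcp_rot: [3.132, -0.002, 1.353]
contact_force: [-4.2, 2.2, 18.6]
opening: 0.23
```

Call:
{"method": "drive_tool", "body": {"moves": [[0.65, [0, 0, 0], 0], [0.65, [0, 0, 0], 0], [0.65, [0, 0, 0], 0], [0.65, [0, 0, 0], 0], [0.65, [0, 0, -3], 0], [0.65, [0, 0, -7], 0], [0.65, [0, 0, -12], 0], [0.65, [0, 0, -15], 0], [0.65, [0, 0, -15], 0]]}}

```text
clock: 26.1
eef_pos: [535.1, -253.3, 199.7]
tcp_rot: [3.127, -0.001, 1.353]
contact_force: [-0.3, -0.0, -0.4]
opening: 0.352
```

```bash
python3 - <<'E'
from h import *
f=cam("wrist");cv2.imwrite("pics/w21.png",f['color'][:,:,::-1])
f=cam("scene");c=cv2.resize(f['color'][50:210,249:389],None,fx=4,fy=4,interpolation=cv2.INTER_CUBIC);cv2.imwrite("pics/s21.png",c[:,:,::-1])
print(r.sense()['contact_force'])
E
```

```text
[ 0.41957024 -0.2861522  -0.09377084]
```

View pics/w21.png

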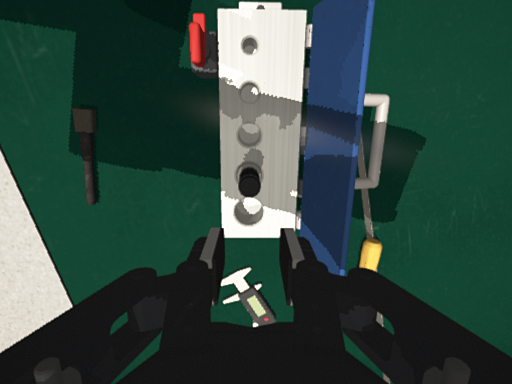

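View pics/s21.png

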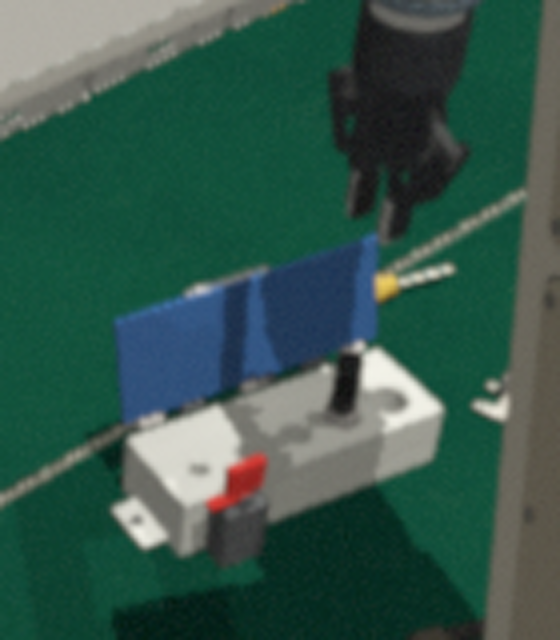

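The bottom was felt at TCP z=47, which puts the foot at 15 mm, the blind bottom. The gauge stands in the fourth hole, with the cover back and the latch turned. Signing off.

```bash
python3 -c "
from rig import r
print(r.sign_off(), r.sense()['clock'])"
```

```text
the job is handed in; nothing more can be done
the job is handed in; nothing more can be done
```

The job is done and handed in at about 26 s of the 61 s allowed. The black 29 mm gauge from the green pad is in hole_d, the fourth hole from the latch end.

- **Latch:** I turned it a full quarter turn to its stop. Turning 5° further only built up about 1.1 N m of torque. My first grip closed above the wing, because the fingertips sit about 33 mm short of the reported TCP. I corrected for that from then on.
- **Cover:** I swung it by its handle to about 104°, past upright, and it stayed there after I let go.
- **Gauge:** It went down the hole with no side force and met the bottom with 18.6 N at the expected depth, foot 15 mm above the bench. The last wrist and scene pictures show it upright in hole_d and the gripper clear.
- **Other gauges:** The yellow and orange ones were never touched. I last saw them on their pads just after lifting the black gauge, and the final close-ups do not show them.

One disagreement: in the camera view, the held gauge looked about 3 mm off the tool axis. I lined it up by comparing its foot with the hole rim directly, and that worked.

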